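# Bring the grinding balls to the lab lift

### The arm

A 6-joint arm with a two-finger parallel gripper is mounted at the origin on the work surface. World frame = base frame: x ahead of the robot, y to its left, z up, the work surface at z = 0. Lengths are in m, angles in rad, forces in N, time in s.
With the tool pointing down it reaches from about 0.35 to 0.775 m from the base axis. Payload 7.3 kg.
Tool frame: the origin (TCP) lies at the very end of the fingers, on their centre line; the grasp point (between the pads) lies 19 mm behind it; z points along the fingers, x is the direction in which the jaws open and shut, and the axes are right-handed (so a half turn about z gives the same grasp; the last joint's range is limited). The gripper opens to 92 mm and grips with 3 to 60 N. Pads are 19 mm wide; open, the fingers measure 130 mm over their backs; the gripper's body (75 mm by 190 mm) begins 47 mm behind the grasp point.
Start: joints at [-1.296, 0.342, 1.524, -0, 1.275, -0.146], TCP at [0.214, -0.479, 0.227] pointing down, gripper open.
Joint ranges: [-2.53, 2.53], [-0.77, 2.02], [0.04, 2.7], [-1, 4.14], [0.28, 2.66], [-3.11, 3.11]. Speed limits (rad/s): [2.57, 2.57, 3.14, 3.14, 3.14, 3.14].

### API

Orientations are given as [roll, pitch, yaw] about the fixed x, y, z axes, in that order (R = Rz(yaw) Ry(pitch) Rx(roll)).
In Python, from cell import robot, read_camera, nets gives the robot as it stands. The module is installed in compiled form; this text tells all that it offers.
- The arm moves only by the tool carry_out, never from a script. Its arguments are lists of equal length, an entry for each row: "translation": the shift along the tool's x, y, z in m, a list of three; "turn": the turn, a rotation vector about the tool's x, y, z in rad, a list of three; "gripper": the gripper's target within -1 to 1 (shut at 1, half-way at 0, fully open at -1). A call has 1 to 10 rows; each row shifts and turns the commanded pose from where the row before left it, along the tool's axes as they then stand; what a row does not reach is not made up. A row lasts 1/10 s, in which the tool goes at most 50 mm and 8.59 degrees, less where a joint would pass 70% of its speed; a pose out of reach is approached as far as the arm can. A call with a gripper value outside its range is refused whole. The fingers move at their own pace and stop on an object; "squeeze" is the grip in N (left out, the last holds). Time passes only in rows, so rows that do not move let the fingers close. It gives the time, the measured TCP pose, the force and the opening at its end, in the units of the state.
- robot.observe(): the state, without advancing time (a new reading comes with each control period).
- read_camera(name): name is "side" or "top" or "wrist"; returns a dict with "img" (420x560x3 uint8, red, green, blue), "fx", "fy", "cx", "cy" (pixels), "distortion" ([k1, k2, p1, p2, k3] as OpenCV has them; the pictures are not rectified), "world_from_camera" (4x4, takes a point from camera to world coordinates). Camera axes: x right, y down, z forward; pixel columns grow to the right and rows downward; lengths in m; the calibration is good to about 2 mm. A picture is of the moment at which its call begins. There is no depth.
- robot.hand_in(): hands the job in, once; it reports no verdict.
Trained networks look in a picture, given as the dict that the camera call returned (one of the last four; its "shot" number tells which), for a name from the list of things; names that differ only in an ending like _2 or _b are one class to them, and where a whole thing is asked for, a point or a joint stands for the part that bears it (a point fixed in the world has none). Each returns a list of dicts, best first, with "score" (0 to 1); they miss things now and then, are a little off and sometimes report something else, mostly with a low value. They report only what shows in the picture. A call takes as long as a camera call. They do not tell look-alikes from the thing itself.
- nets.regions_of(picture, name): "region" (420x560 bool, what is visible of it) and "pixel" ([column, row] in pixels, amid what is visible of it).
- nets.tip_of(picture, name): "pixel" ([column, row] in pixels: a listed point, or the origin of a listed thing).
The state is a dict: "time": time; "qpos": joint angles; "qvel": joint speeds; "joint_efforts": joint torques, N m; "tool_pos": TCP position; "tool_rot": TCP orientation; "contact_force": force on the tool from outside, world axes, zero at the start; "torque": the same for the moment, N m; "opening": finger opening in m.
Only numpy, scipy, OpenCV 4.12 (cv2) and the standard library are available. Lean on these libraries where they do the work, as an engineer would, in place of code of your own. Each camera call takes 0.05 s, during which the arm holds its last target. There are 200 camera calls.

### The job

Slide the tray of loose grinding balls out along the bench from under the riser by its front loop, then lift it by its blue bar and carry it level to the lab lift beside it. Feel for the lift's plate and set the tray down gently in the middle of it, squared up with the plate, all five balls still in the tray, then let go. Do not drop or press the tray hard, and leave everything else where it is.

Things in the scene. Friction and masses are not known exactly. Their poses are not given: they have to be found in the camera images.
- tray: open white tray holding five loose steel balls: 100 mm along its x, 120 mm along y, floor 4 mm, rim 16 mm high, about 0.3 kg. Origin: centre of its underside, z up. A flat blue handle bar spans it along y over the middle, on posts at the side walls; a blue pull loop sticks out of its front (-x) side. It starts flat on the bench under the riser, loop outwards, and slides freely
- tray_bar (a point): middle of the tray's blue handle bar, 75 mm above the tray's underside, straight over its centre. The bar is 10 mm thick along the tray's x, 14 mm high (top at 82 mm), and runs along y
- tray_loop (a point): middle of the cross-bar of the tray's pull loop: an 8 mm round bar along the tray's y, 130 mm in front (-x) of the tray's centre and 18 mm above its underside. The open gap between this bar and the tray's front wall is 76 mm (x) by 76 mm (y), and reaches down to the bench
- pull_loop: the whole pull loop, rigid with the tray; origin and axes the same as the tray's
- riser: fixed riser of clear acrylic with aluminium sides, 160 mm along its x, 260 mm along y; board 110 to 126 mm above the bench, 236 mm clear between the sides. Origin: at bench level under the board's centre. Its open front faces -x, the robot; the board's front edge is 80 mm in front of the origin. The tray's bar starts 25 to 45 mm behind that edge, its loop outside. It stands left or right, the lift on the other side
- lift: telescopic lab lift: fixed dark base and blue sleeve carrying a flat steel plate, 160 mm along the lift's x, 150 mm along y, centred over the origin (centre of the base's underside, on the bench). The plate's top is 58 to 103 mm above the bench: this differs every time and is not reported, so see it or feel for it. It rides on soft rubber mounts (1.5 N per mm, 6 mm)
- ball1_center (a point): centre of loose steel ball 1 of 5 (16 mm diameter, 17 g), which rolls freely on the tray's floor
- ball2_center (a point): centre of loose steel ball 2 of 5 (16 mm diameter, 17 g), which rolls freely on the tray's floor
- ball3_center (a point): centre of loose steel ball 3 of 5 (16 mm diameter, 17 g), which rolls freely on the tray's floor
- ball4_center (a point): centre of loose steel ball 4 of 5 (16 mm diameter, 17 g), which rolls freely on the tray's floor
- ball5_center (a point): centre of loose steel ball 5 of 5 (16 mm diameter, 17 g), which rolls freely on the tray's floor
- bottle_a: clear glass bottle with a blue cap, 60 mm wide, 100 mm tall, on top of the riser; not to be disturbed. Origin: centre of its underside
- bottle_b: amber glass bottle with a blue cap, 52 mm wide, 85 mm tall, on top of the riser; not to be disturbed. Origin: centre of its underside
- beaker: small open glass beaker, 52 mm wide, 60 mm tall, on the bench between riser and lift, nearer the robot; not to be disturbed. Origin: centre of its underside
- tip_box: purple pipette-tip box with a clear lid, 85 x 120 x 85 mm, out at one side; not to be disturbed. Origin: centre of its underside
- well_plate: white well plate, 86 x 128 x 13 mm, out at one side; not to be disturbed. Origin: centre of its underside
- flask: conical glass flask, 84 mm wide, 130 mm tall, out at one side, farther back; not to be disturbed. Origin: centre of its underside
- jar: white jar with a red lid, 64 mm wide, 90 mm tall, out at one side, farther back; not to be disturbed. Origin: centre of its underside
There are look-alikes about, which are no part of the job. Leave any green or orange look-alike of the tray alone.

How it is judged:
On the way, in this order (a step that is already met when the one before it is completed fails the run):
1. the fingers pull the tray by its loop, and it has begun to slide (15 mm) (contact force between the fingers and pull_loop above 0.2 N and distance of tray from where it was at the start of the episode above 0.015 m and height (world z) of tray below 0.012 m).
2. the tray has been slid out from under the riser (its centre 120 mm or more in front of the riser's middle) and still stands on the bench (x of tray in the frame of riser below -0.12 m and height (world z) of tray below 0.012 m and angle between tray's own z axis and vertical below 0.1 rad), for 0.2 s.
At the end, for the whole second after the job is handed in: The tray stands level and at rest on the lift's plate, within 15 mm of its middle along each side and squared with it within 8 degrees (either way round), with all five balls inside it (x of tray in the frame of lift between -0.015 and 0.015 m and y of tray in the frame of lift between -0.015 and 0.015 m and angle between the x axis of tray and the x axis of lift, either way round below 0.14 rad and angle between tray's own z axis and vertical below 0.05 rad and height (world z) of tray above 0.05 m and contact force between tray and lift above 1.5 N and linear speed of tray below 0.02 m/s and angular speed of tray below 0.1 rad/s and x of ball1_center in the frame of tray between -0.05 and 0.05 m and y of ball1_center in the frame of tray between -0.06 and 0.06 m and z of ball1_center in the frame of tray between 0.004 and 0.02 m and x of ball2_center in the frame of tray between -0.05 and 0.05 m and y of ball2_center in the frame of tray between -0.06 and 0.06 m and z of ball2_center in the frame of tray between 0.004 and 0.02 m and x of ball3_center in the frame of tray between -0.05 and 0.05 m and y of ball3_center in the frame of tray between -0.06 and 0.06 m and z of ball3_center in the frame of tray between 0.004 and 0.02 m and x of ball4_center in the frame of tray between -0.05 and 0.05 m and y of ball4_center in the frame of tray between -0.06 and 0.06 m and z of ball4_center in the frame of tray between 0.004 and 0.02 m and x of ball5_center in the frame of tray between -0.05 and 0.05 m and y of ball5_center in the frame of tray between -0.06 and 0.06 m and z of ball5_center in the frame of tray between 0.004 and 0.02 m); the robot touches nothing.
It fails at once if the tray is tipped more than 15 degrees (angle between tray's own z axis and vertical above 0.26 rad).
It fails at once if the tray is dropped (falls free of the fingers faster than 0.3 m/s) (linear speed of tray above 0.3 m/s and contact force between the fingers and tray below 0.1 N and height (world z) of tray above 0.015 m).
It fails at once if the tray is pressed on the lift with more than 35 N (contact force between tray and lift above 35 N).
It fails at once if a bystander is shifted by more than 20 mm or tipped (distance of any of bottle_a, bottle_b, beaker, tip_box, well_plate, flask, jar from where it was at the start of the episode above 0.02 m or angle between any of bottle_a, bottle_b, beaker, tip_box, well_plate, flask, jar's own z axis and vertical above 0.3 rad).
It also fails if it takes over 67 s, if anything falls off the work surface, if the arm or the gripper's body presses on something with over 40 N, if the wrist force passes 120 N, or if a joint passes its speed limit or range.

## Working session

There is one attempt and no reset: what is moved stays moved. The work goes in short steps, Python scripts to look and compute and a tool call to move; the robot and the scene stay as the last step left them, time stands still between calls to the robot, and variables do not carry over. Pictures are saved under pics/ and viewed, about 8 in all and at most 12, crops included, and the job is handed in when it is done.

Besides the shell and the picture viewer there is one more tool, called after "Call:" by a JSON object that holds its "api" and its "payload". carry_out: Moves the arm, as the interface text tells. Its arguments: {"type":"object","properties":{"translation":{"type":"array","items":{"type":"array","items":{"type":"number"}}},"turn":{"type":"array","items":{"type":"array","items":{"type":"number"}}},"gripper":{"type":"array","items":{"type":"number"}},"squeeze":{"type":"number"}},"required":["translation","turn","gripper"]}

```bash
mkdir -p pics
cat > h.py <<'E'
import numpy as np, cv2
from cell import robot, read_camera, nets
def ray(c,p):
    K=np.array([[c['fx'],0,c['cx']],[0,c['fy'],c['cy']],[0,0,1.]])
    u=cv2.undistortPoints(np.array([[p]],float),K,np.array(c['distortion'],float))[0,0]
    T=np.array(c['world_from_camera']); return T[:3,3],T[:3,:3]@np.array([u[0],u[1],1])
def at_z(c,p,z):
    o,d=ray(c,p); return o+d*(z-o[2])/d[2]
def proj(c,P):
    T=np.linalg.inv(np.array(c['world_from_camera']));K=np.array([[c['fx'],0,c['cx']],[0,c['fy'],c['cy']],[0,0,1.]])
    return cv2.projectPoints(np.atleast_2d(np.array(P,float)),cv2.Rodrigues(T[:3,:3])[0],T[:3,3],K,np.array(c['distortion'],float))[0][:,0]
def tri(rs):
    A=np.zeros((3,3));b=np.zeros(3)
    for o,d in rs:
        d=d/np.linalg.norm(d);M=np.eye(3)-np.outer(d,d);A+=M;b+=M@o
    return np.linalg.solve(A,b)
def save(c,n): cv2.imwrite('pics/'+n,cv2.cvtColor(c['img'],cv2.COLOR_RGB2BGR))
E
python3 - <<'E'
from h import *
s=robot.observe();print(s)
cs={n:read_camera(n) for n in('side','top')}
for n,c in cs.items():
    save(c,n+'0.png'); print(n,np.round(c['world_from_camera'],3).tolist())
    for k,z in [('tray',0),('tray_bar',.075),('tray_loop',.018),('riser',0),('lift',0),('beaker',0),('tip_box',0),('well_plate',0),('flask',0),('jar',0)]:
        for r in nets.tip_of(c,k)[:3]: print(n,k,round(r['score'],2),np.round(r['pixel'],1),np.round(at_z(c,r['pixel'],z),3))
E
```

```text
{'time': 0.0, 'qpos': array([-1.29603680e+00,  3.42739707e-01,  1.52501537e+00,  4.54659038e-06,
        1.27542486e+00, -1.46003160e-01]), 'qvel': array([ 2.47946084e-04,  7.12635734e-05, -3.52118953e-04,  5.43262995e-04,
       -6.26350920e-04,  1.14886923e-04]), 'joint_efforts': array([-8.98179969e-04, -4.31244171e+01, -2.44213843e+01,  7.16858706e-02,
        5.60895901e-02, -1.16764741e-04]), 'tool_pos': array([ 0.21434612, -0.47879577,  0.22603674]), 'tool_rot': array([-3.14135743e+00,  1.56976993e-03, -1.15003478e+00]), 'contact_force': array([ 0.32949595, -0.68839818, -0.65318339]), 'torque': array([ 0.03601848, -0.0393119 , -0.01683137]), 'opening': 0.09191735933449964}
side [[-0.726, -0.405, 0.556, -0.421], [-0.687, 0.401, -0.606, 0.985], [0.023, -0.822, -0.569, 1.035], [0.0, 0.0, 0.0, 1.0]]
side tray 0.91 [287.  284.5] [0.294 0.144 0.   ]
side tray 0.88 [284.3 193.5] [ 0.605 -0.184  0.   ]
side tray_bar 0.9 [286.7 174. ] [ 0.605 -0.192  0.075]
side tray_bar 0.65 [310.3 206.1] [ 0.427 -0.105  0.075]
side tray_bar 0.45 [405.6 208.4] [ 0.209 -0.306  0.075]
side tray_loop 0.79
[... 869 characters left out ...]
] [ 0.604 -0.18   0.075]
top tray_loop 0.7 [231.4 233.1] [0.406 0.178 0.018]
top tray_loop 0.62 [385.6 259.1] [ 0.313 -0.353  0.018]
top tray_loop 0.57 [326.9 213. ] [ 0.474 -0.155  0.018]
top riser 0.69 [332.4 169. ] [ 0.633 -0.179  0.   ]
top lift 0.77 [222.6 161.4] [0.665 0.213 0.   ]
top beaker 0.73 [286.1 219.4] [ 0.454 -0.013  0.   ]
top beaker 0.66 [155.6 216.2] [ 0.47  0.45 -0.  ]
top tip_box 0.71 [155.5 217.1] [0.466 0.451 0.   ]
top well_plate 0.9 [400.1 214.1] [ 0.47  -0.413  0.   ]
top flask 0.93 [158.6 166.5] [0.649 0.443 0.   ]
top flask 0.35 [401.2 212.4] [ 0.476 -0.417  0.   ]
top flask 0.35 [404.5 163.9] [ 0.648 -0.434  0.   ]
top jar 0.8 [407.1 166.1] [ 0.64  -0.443  0.   ]
```

View pics/top0.png

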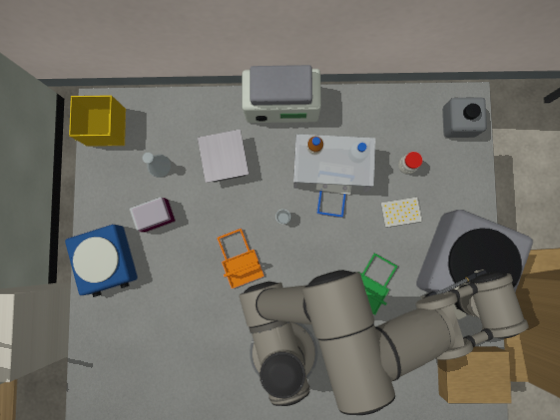

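View pics/side0.png

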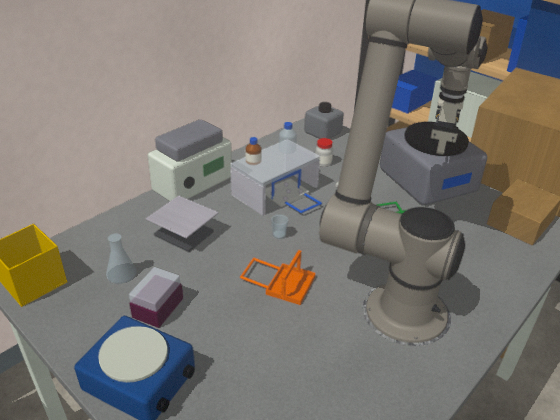

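The top view shows the blue loop at about (332,205) under the riser at (335,160), and the lift plate at (223,157). The orange tray (240,268) and green tray (375,285) are look-alikes. Next I'll measure the loop and plate more closely.

```bash
python3 - <<'E'
from h import *
import itertools
cs={n:read_camera(n) for n in('side','top')}
for n,c in cs.items():
    hsv=cv2.cvtColor(c['img'],cv2.COLOR_RGB2HSV)
    b=((hsv[...,0]>100)&(hsv[...,0]<125)&(hsv[...,1]>110)).astype(np.uint8)
    m=np.zeros_like(b)
    if n=='top': m[165:225,305:360]=1
    else: m[160:220,262:330]=1
    b*=m; 
    v,u=np.nonzero(b); W=np.array([at_z(c,(x,y),.018)[:2] for x,y in zip(u,v)])
    print(n,len(W))
    # fore part of loop
    L=W[W[:,0]<.56].astype(np.float32)
    r=cv2.minAreaRect(L); print(' looprect',r, np.round(cv2.boxPoints(r),3).tolist())
    rr=[r_ for r_ in nets.regions_of(c,'lift')][:1]
    for q in rr:
        print(' lift',q['score'],q['pixel'],q['region'].sum())
        g=q['region'].astype(np.uint8)
        ct=max(cv2.findContours(g,0,2)[0],key=cv2.contourArea)
        print(cv2.approxPolyDP(ct,5,True)[:,0].tolist())
    x0,y0,x1,y1=(190,120,385,225) if n=='top' else (130,140,340,250)
    im=cv2.resize(cv2.cvtColor(c['img'][y0:y1,x0:x1],cv2.COLOR_RGB2BGR),None,fx=3.8,fy=3.8,interpolation=2)
    cv2.imwrite(f'pics/{n}crop.png',im)
    np.save(f'pics/{n}',c,allow_pickle=True)
E
python3 -c "
import cv2,numpy as np
a=cv2.imread('pics/topcrop.png');b=cv2.imread('pics/sidecrop.png')
w=max(a.shape[1],b.shape[1]);f=lambda i:cv2.copyMakeBorder(i,0,0,0,w-i.shape[1],0)
o=np.vstack([f(a),f(b)]);print(o.shape,a.shape);o=cv2.resize(o,None,fx=.72,fy=.72,interpolation=3);print(o.shape);cv2.imwrite('pics/both.png',o)"
```

```text
side 244
 looprect ((0.5065048336982727, -0.16684097051620483), (0.09828998893499374, 0.07856906205415726), 82.5864486694336) [[0.460999995470047, -0.210999995470047], [0.5389999747276306, -0.22100000083446503], [0.5519999861717224, -0.12300000339746475], [0.4740000069141388, -0.11299999803304672]]
 lift 0.96 [180.5, 219.0] 2300
[[177, 197], [147, 219], [160, 227], [155, 235], [190, 250], [212, 233], [205, 224], [217, 212]]
top 146
 looprect ((0.5064102411270142, -0.1697172224521637), (0.09113124012947083, 0.08073589205741882), 81.7546615600586) [[0.46000000834465027, -0.20900000631809235], [0.5400000214576721, -0.22100000083446503], [0.5529999732971191, -0.12999999523162842], [0.4729999899864197, -0.11900000274181366]]
 lift 0.9 [222.6, 153.4] 2053
[[240, 130], [198, 138], [207, 182], [248, 173]]
(817, 798, 3) (399, 741, 3)
(588, 575, 3)
```

View pics/both.png

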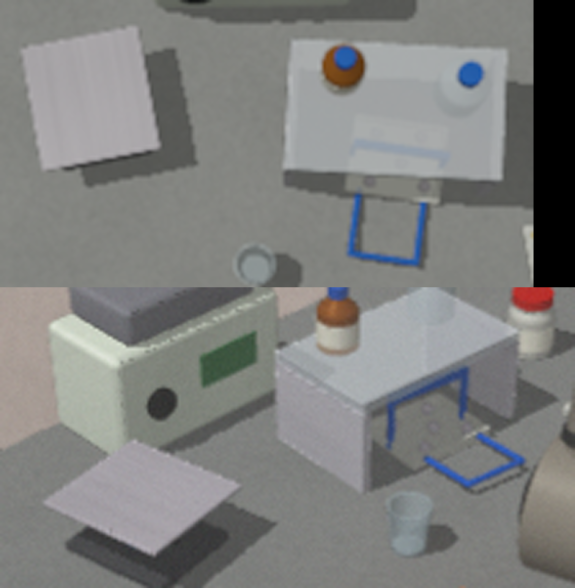

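The crops show the loop crossbar running from (350,254) to (418,264), yawed about -0.14 rad, and the plate's four corners in both views. I'll triangulate the plate and the riser.

Run:
```python
from h import *
t=np.load('pics/top.npy',allow_pickle=True).item();s=np.load('pics/side.npy',allow_pickle=True).item()
cc=[np.array(x) for x in ((240,130),(198,138),(207,182),(248,173))]
ss=[(177,197),(147,219),(186,236),(217,212)]
P=[tri([ray(t,a),ray(s,b)]) for a,b in zip(cc,ss)]
print(np.round(P,3))
z=np.mean(P,0)[2]
for zz in (z,.06,.08,.1):
  Q=np.array([at_z(t,a,zz)[:2] for a in cc],np.float32);print(zz,cv2.minAreaRect(Q),Q.mean(0),np.linalg.norm(Q-np.roll(Q,1,0),axis=1), np.array([at_z(s,a,zz)[:2] for a in ss]).mean(0))
# riser board corners top (crop coords)
k=1/(.72*3.8)
f=lambda x,y:(190+x*k,120+y*k)
R=[f(292,40),f(507,49),f(502,180),f(285,170)]
print(np.round([at_z(t,p,.126) for p in R],3), np.mean([at_z(t,p,.126) for p in R],0))
```

```text
[[0.762 0.145 0.065]
 [0.732 0.287 0.07 ]
 [0.58  0.256 0.072]
 [0.608 0.116 0.071]]
0.06960753262314695 ((0.6703822016716003, 0.19940754771232605), (0.15724410116672516, 0.14725463092327118), 11.921014785766602) [0.66913706 0.2001028 ] [0.15299714 0.14731736 0.15724427 0.14303805] [0.67187921 0.20191088]
0.06 ((0.6726909875869751, 0.20084160566329956), (0.1582743525505066, 0.148219496011734), 11.920987129211426) [0.6714376  0.20154141] [0.15399969 0.14828265 0.15827455 0.14397532] [0.68275104 0.19411896]
0.08 ((0.6678849458694458, 0.1978563517332077), (0.15612956881523132, 0.1462109386920929), 11.921001434326172) [0.6666486  0.19854666] [0.15191278 0.14627323 0.15612972 0.14202425] [0.66011914 0.21033941]
0.1 ((0.663078784942627, 0.19487109780311584), (0.1539846658706665, 0.144202321767807), 11.920990943908691) [0.6618595  0.19555192] [0.14982583 0.14426374 0.15398484 0.14007315] [0.63748724 0.22655986]
[[ 0.723 -0.051  0.126]
 [ 0.709 -0.308  0.126]
 [ 0.55  -0.298  0.126]
 [ 0.565 -0.041  0.126]] [ 0.63678133 -0.17438932  0.126     ]
```

Call:
{"api": "carry_out", "payload": {"translation": [[0, 0, 0]], "turn": [[0, 0, 0]], "gripper": [0.565]}}

```text
time: 1.4
tool_pos: [0.2145, -0.4792, 0.2267]
tool_rot: [3.142, -0.0, -1.15]
contact_force: [0.4, 0.8, -0.2]
opening: 0.0874
```

Call:
{"api": "carry_out", "payload": {"translation": [[-0.0172, -0.038, 0], [-0.0172, -0.038, 0], [-0.0172, -0.038, 0], [-0.0172, -0.038, 0], [-0.0172, -0.038, 0], [-0.0172, -0.038, 0], [-0.0172, -0.038, 0], [-0.0172, -0.038, 0], [-0.0172, -0.038, 0], [-0.0172, -0.038, 0]], "turn": [[0, 0, 0], [0, 0, 0], [0, 0, 0], [0, 0, 0], [0, 0, 0], [0, 0, 0], [0, 0, 0], [0, 0, 0], [0, 0, 0], [0, 0, 0]], "gripper": [0.565, 0.565, 0.565, 0.565, 0.565, 0.565, 0.565, 0.565, 0.565, 0.565]}}

```text
time: 2.4
tool_pos: [0.4921, -0.1655, 0.2269]
tool_rot: [-3.141, -0.0, -1.15]
contact_force: [0.3, -1.4, 0.8]
opening: 0.0202
```

Call:
{"api": "carry_out", "payload": {"translation": [[0, 0, 0.025], [0, 0, 0.025], [0, 0, 0.025], [0, 0, 0.025], [0, 0, 0.01], [0, 0, 0], [0, 0, 0]], "turn": [[0, 0, 0.112], [0, 0, 0.112], [0, 0, 0.112], [0, 0, 0.112], [0, 0, 0.111], [0, 0, 0], [0, 0, 0]], "gripper": [0.565, 0.565, 0.565, 0.565, 0.565, 0.565, 0.565]}}

```text
time: 3.1
tool_pos: [0.4913, -0.1671, 0.1171]
tool_rot: [-3.141, -0.0, -1.706]
contact_force: [-0.8, -0.1, 0.4]
opening: 0.02
```

Run:
```python
from h import *
c=read_camera('wrist')
s=robot.observe();print(s['tool_pos'],s['tool_rot'],s['opening'],s['time'])
for k,z in (('tray_loop',.018),('tray',0),('tray_bar',.075)):
  for r in nets.tip_of(c,k)[:2]: print(k,r['score'],r['pixel'],at_z(c,r['pixel'],z))
save(c,'w1.png')
```

```text
[ 0.49159204 -0.16725992  0.11749215] [-3.14024528e+00 -5.52144957e-04 -1.70631432e+00] 0.02001908508344222 3.15
tray_loop 0.86 [287.1, 227.1] [ 0.47397191 -0.16693945  0.018     ]
```

View pics/w1.png

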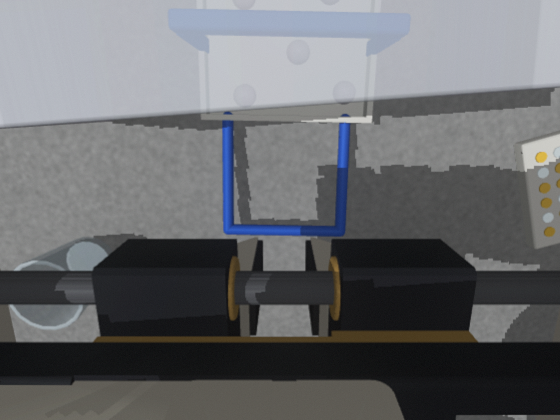

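The picture shows the blue loop centred at (287,230), aligned with the jaws, with its side bars at columns 228 and 343. Descending into the gap.

Call:
{"api": "carry_out", "payload": {"translation": [[0.001, -0.005, 0.02], [0, 0, 0.025], [0, 0, 0.025], [0, 0, 0.025], [0, 0, 0.011], [0, 0, 0.004], [0, 0, 0]], "turn": [[0, 0, 0], [0, 0, 0], [0, 0, 0], [0, 0, 0], [0, 0, 0], [0, 0, 0], [0, 0, 0]], "gripper": [0.565, 0.565, 0.565, 0.565, 0.565, 0.565, 0.565]}}

```text
time: 4.0
tool_pos: [0.4962, -0.1689, 0.0071]
tool_rot: [-3.141, -0.0, -1.709]
contact_force: [0.8, 0.2, 0.6]
opening: 0.0195
```

Call:
{"api": "carry_out", "payload": {"translation": [[0, 0.004, 0], [0, 0.004, 0], [0, 0.004, 0], [0, 0.004, 0], [0, 0.004, 0], [0, 0.004, 0], [0, 0.004, 0], [0, 0.004, 0], [0, 0, 0]], "turn": [[0, 0, 0], [0, 0, 0], [0, 0, 0], [0, 0, 0], [0, 0, 0], [0, 0, 0], [0, 0, 0], [0, 0, 0], [0, 0, 0]], "gripper": [0.565, 0.565, 0.565, 0.565, 0.565, 0.565, 0.565, 0.565, 0.565]}}

```text
time: 4.9
tool_pos: [0.4634, -0.164, 0.0066]
tool_rot: [3.141, 0.0, -1.709]
contact_force: [1.7, -1.1, 0.9]
opening: 0.0199
```

Call:
{"api": "carry_out", "payload": {"translation": [[0, 0.004, 0], [0, 0.006, 0], [0, 0.006, 0], [0, 0.006, 0], [0, 0.006, 0], [0, 0.006, 0], [0, 0.006, 0], [0, 0.006, 0], [0, 0.006, 0], [0, 0.006, 0]], "turn": [[0, 0, 0], [0, 0, 0], [0, 0, 0], [0, 0, 0], [0, 0, 0], [0, 0, 0], [0, 0, 0], [0, 0, 0], [0, 0, 0], [0, 0, 0]], "gripper": [0.565, 0.565, 0.565, 0.565, 0.565, 0.565, 0.565, 0.565, 0.565, 0.565]}}

```text
time: 5.9
tool_pos: [0.4062, -0.1562, 0.0067]
tool_rot: [3.142, -0.0, -1.709]
contact_force: [3.1, 0.4, 0.7]
opening: 0.0199
```

Call:
{"api": "carry_out", "payload": {"translation": [[0, 0.006, 0], [0, 0.006, 0], [0, 0.006, 0], [0, 0.006, 0], [0, 0.006, 0], [0, 0.006, 0], [0, 0.006, 0], [0, 0.006, 0], [0, 0.006, 0], [0, 0.004, 0]], "turn": [[0, 0, 0], [0, 0, 0], [0, 0, 0], [0, 0, 0], [0, 0, 0], [0, 0, 0], [0, 0, 0], [0, 0, 0], [0, 0, 0], [0, 0, 0]], "gripper": [0.565, 0.565, 0.565, 0.565, 0.565, 0.565, 0.565, 0.565, 0.565, 0.565]}}

```text
time: 6.9
tool_pos: [0.3487, -0.1481, 0.0067]
tool_rot: [3.141, 0.0, -1.709]
contact_force: [2.3, -0.6, -0.6]
opening: 0.0199
```

Call:
{"api": "carry_out", "payload": {"translation": [[0, 0.002, 0], [0, 0, 0], [0, 0, 0]], "turn": [[0, 0, 0], [0, 0, 0], [0, 0, 0]], "gripper": [0.565, 0.565, 0.565]}}

```text
time: 7.2
tool_pos: [0.3468, -0.1477, 0.0066]
tool_rot: [3.14, 0.0, -1.709]
contact_force: [-0.7, 0.9, -0.1]
opening: 0.0199
```

Run:
```python
from h import *
s=robot.observe();print(s['tool_pos'],s['tool_rot'],s['contact_force'],s['time'])
cs={n:read_camera(n) for n in('side','top')}
for k,z in (('tray_loop',.018),('tray',0),('tray_bar',.075)):
  for n,c in cs.items():
    for r in nets.tip_of(c,k)[:3]: print(n,k,round(r['score'],2),np.round(r['pixel']),np.round(at_z(c,r['pixel'],z),3))
a=cs['top']['img'][140:300,220:400];b=cs['side']['img'][130:290,210:390]
cv2.imwrite('pics/p2.png',cv2.resize(cv2.cvtColor(np.hstack([a,b]),cv2.COLOR_RGB2BGR),None,fx=2.2,fy=2.2,interpolation=2))
```

```text
[ 0.34682656 -0.14773671  0.00659222] [ 3.14037571e+00  4.52483905e-04 -1.70892713e+00] [-0.72069313  0.93271364 -0.09629921] 7.2
side tray_loop 0.61 [246. 264.] [0.419 0.178 0.018]
top tray_loop 0.58 [385. 263.] [ 0.301 -0.352  0.018]
top tray_loop 0.52 [230. 233.] [0.408 0.181 0.018]
top tray_loop 0.23 [156. 215.] [0.471 0.442 0.018]
side tray 0.77 [287. 285.] [0.294 0.144 0.   ]
side tray 0.64 [311. 213.] [ 0.467 -0.164  0.   ]
side tray 0.61 [403. 231.] [ 0.198 -0.296  0.   ]
top tray 0.93 [331. 217.] [ 0.462 -0.17   0.   ]
top tray 0.69 [364. 293.] [ 0.197 -0.279  0.   ]
side tray_bar 0.91 [315. 192.] [ 0.468 -0.176  0.075]
side tray_bar 0.89 [407. 211.] [ 0.199 -0.298  0.075]
side tray_bar 0.69 [292. 261.] [0.293 0.128 0.075]
top tray_bar 0.72 [372. 293.] [ 0.203 -0.293  0.075]
top tray_bar 0.68 [243. 271.] [0.278 0.13  0.075]
top tray_bar 0.66 [330. 216.] [ 0.459 -0.161  0.075]
```

View pics/p2.png

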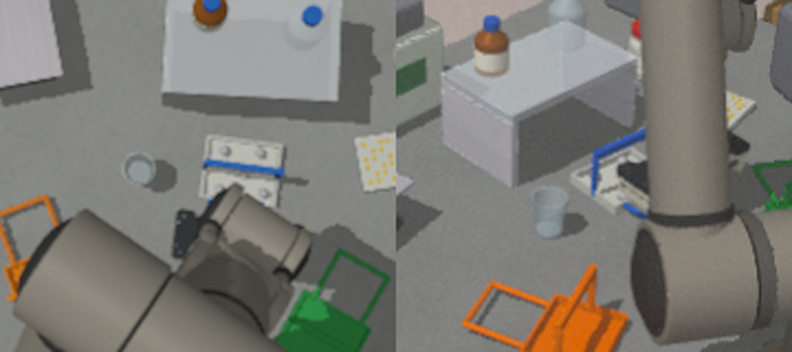

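The tray is out: in the crop its bar is at (245,167), two clear rows of balls are visible, and the beaker is untouched. I'll pull 15 mm more so the gripper body clears the riser edge, then back off, rise and look.

Call:
{"api": "carry_out", "payload": {"translation": [[0, 0.003, 0], [0, 0.004, 0], [0, 0.004, 0], [0, 0.003, 0], [0, 0.001, 0], [0, 0, 0], [0, 0, 0]], "turn": [[0, 0, 0], [0, 0, 0], [0, 0, 0], [0, 0, 0], [0, 0, 0], [0, 0, 0], [0, 0, 0]], "gripper": [0.565, 0.565, 0.565, 0.565, 0.565, 0.565, 0.565]}}

```text
time: 8.3
tool_pos: [0.3321, -0.1458, 0.0067]
tool_rot: [3.141, 0.0, -1.709]
contact_force: [-0.5, -0.7, -0.1]
opening: 0.0203
```

Call:
{"api": "carry_out", "payload": {"translation": [[0, -0.005, 0], [0, -0.003, 0], [0, 0, -0.02], [0, 0, -0.04], [0, 0, -0.04], [0, 0, -0.04], [0, 0, -0.03], [0, 0, 0], [0, 0, 0]], "turn": [[0, 0, 0], [0, 0, 0], [0, 0, 0], [0, 0, 0], [0, 0, 0], [0, 0, 0], [0, 0, 0], [0, 0, 0], [0, 0, 0]], "gripper": [0.565, 0.565, 0.565, 0.565, 0.565, 0.565, 0.565, 0.565, 0.565]}}

```text
time: 9.2
tool_pos: [0.3406, -0.147, 0.1769]
tool_rot: [-3.14, -0.001, -1.709]
contact_force: [-0.7, -0.2, 0.3]
opening: 0.0201
```

Call:
{"api": "carry_out", "payload": {"translation": [[0, 0, 0], [0, 0, 0], [0, 0, 0], [0, 0, 0], [0, 0, 0], [0, 0, 0], [0, 0, 0], [0, 0, 0], [0, 0, 0], [0, 0, 0]], "turn": [[0, 0, -0.145], [0, 0, -0.145], [0, 0, -0.145], [0, 0, -0.145], [0, 0, -0.145], [0, 0, -0.145], [0, 0, -0.145], [0, 0, -0.145], [0, 0, -0.145], [0, 0, -0.145]], "gripper": [0, 0, 0, 0, 0, 0, 0, 0, 0, 0]}}

```text
time: 10.2
tool_pos: [0.3396, -0.1464, 0.1751]
tool_rot: [-3.14, 0.003, -0.253]
contact_force: [0.2, 0.5, -0.5]
opening: 0.0458
```

Call:
{"api": "carry_out", "payload": {"translation": [[0, 0, 0], [0.02, 0, 0], [0.03, 0, 0], [0.03, 0, 0], [0.028, 0, 0], [0, 0, 0], [0, 0, 0]], "turn": [[0, 0, -0.121], [0, 0, 0], [0, 0, 0], [0, 0, 0], [0, 0, 0], [0, 0, 0], [0, 0, 0]], "gripper": [0, 0, 0, 0, 0, 0, 0]}}

```text
time: 10.9
tool_pos: [0.4464, -0.1613, 0.1748]
tool_rot: [-3.14, 0.004, -0.137]
contact_force: [-0.5, 0.1, -0.7]
opening: 0.0458
```

Run:
```python
from h import *
s=robot.observe();print(s['tool_pos'],s['tool_rot'],s['opening'],s['time'])
cs={n:read_camera(n) for n in('side','wrist','top')}
for n,c in cs.items():
  for k,z in (('tray_bar',.075),('tray_loop',.018)):
    for r in nets.tip_of(c,k)[:3]: print(n,k,round(r['score'],2),np.round(r['pixel'],1),np.round(at_z(c,r['pixel'],z),3))
  hsv=cv2.cvtColor(c['img'],cv2.COLOR_RGB2HSV)
  b=((hsv[...,0]>100)&(hsv[...,0]<125)&(hsv[...,1]>110)&(hsv[...,2]>60))
  v,u=np.nonzero(b); W=np.array([at_z(c,(x,y),.082)[:2] for x,y in zip(u,v)])
  L=W[(abs(W[:,0]-.448)<.03)&(abs(W[:,1]+.165)<.075)].astype(np.float32)
  if len(L)>20: print(n,len(L),cv2.minAreaRect(L))
save(cs['wrist'],'w2.png')
```

```text
[ 0.44644952 -0.16126146  0.17478721] [-3.14020291  0.0041112  -0.13734244] 0.04575961631739643 10.9
side tray_bar 0.79 [406.5 209. ] [ 0.206 -0.306  0.075]
side tray_bar 0.69 [293.9 261.6] [0.289 0.125 0.075]
side tray_bar 0.61 [318.  195.8] [ 0.446 -0.166  0.075]
side tray_loop 0.67 [247.3 264.1] [0.418 0.175 0.018]
side tray_loop 0.63 [381.4 206. ] [ 0.312 -0.337  0.018]
side 108 ((0.4421135187149048, -0.14632563292980194), (0.10850082337856293, 0.01857047528028488), 82.35726165771484)
wrist tray_bar 0.94 [283.7 203.3] [ 0.446 -0.16   0.075]
wrist tray_loop 0.78 [139.4 187.9] [ 0.317 -0.143  0.018]
wrist 1998 ((0.4465278685092926, -0.15541201829910278), (0.040971770882606506, 0.10833039879798889), 9.285911560058594)
top tray_bar 0.81 [240.3 269.8] [0.281 0.14  0.075]
top tray_bar 0.69 [330.1 221.5] [ 0.439 -0.16   0.075]
top tray_bar 0.61 [373.5 294.4] [ 0.198 -0.298  0.075]
top tray_loop 0.47 [232.1 233.8] [0.404 0.175 0.018]
top tray_loop 0.46 [387.  264.1] [ 0.296 -0.358  0.018]
```

View pics/w2.png

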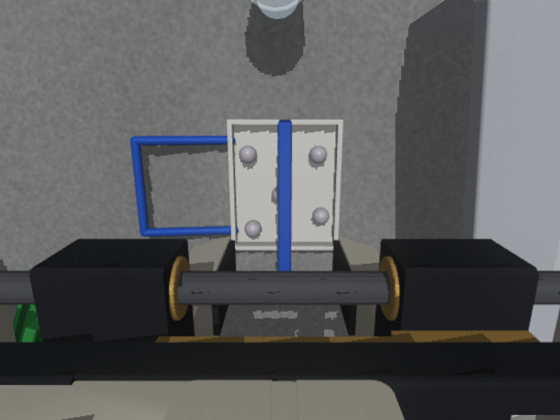

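The wrist view shows the bar vertical at column 285, the tray at (285,183), all five balls inside, and the riser well to the right (x>400). Descending to grip.

Call:
{"api": "carry_out", "payload": {"translation": [[0, 0, 0.02], [0, 0, 0.025], [0, 0, 0.025], [0, 0, 0.02], [0, 0, 0.015], [0, 0, 0.01], [0, 0, 0.003], [0, 0, 0], [0, 0, 0]], "turn": [[0, 0, 0], [0, 0, 0], [0, 0, 0], [0, 0, 0], [0, 0, 0], [0, 0, 0], [0, 0, 0], [0, 0, 0], [0, 0, 0]], "gripper": [0, 0, 0, 0, 0, 0, 0, 0, 0]}}

```text
time: 12.25
tool_pos: [0.4478, -0.1622, 0.0594]
tool_rot: [3.141, -0.001, -0.138]
contact_force: [-0.1, 0.7, -0.1]
opening: 0.0456
```

Call:
{"api": "carry_out", "payload": {"translation": [[0, 0, 0], [0, 0, 0], [0, 0, 0], [0, 0, 0], [0, 0, 0], [0, 0, 0], [0, 0, 0]], "turn": [[0, 0, 0], [0, 0, 0], [0, 0, 0], [0, 0, 0], [0, 0, 0], [0, 0, 0], [0, 0, 0]], "gripper": [0.4, 0.6, 0.7, 0.8, 1, 1, 1], "squeeze": 30}}

```text
time: 12.95
tool_pos: [0.447, -0.1617, 0.0585]
tool_rot: [-3.141, 0.001, -0.138]
contact_force: [-1.9, 0.6, -2.2]
opening: 0.0095
```

Call:
{"api": "carry_out", "payload": {"translation": [[0, 0, -0.002], [0, 0, -0.005], [0, 0, -0.01], [0, 0, -0.015], [0, 0, -0.02], [0, 0, -0.02], [0, 0, -0.02], [0, 0, -0.016], [0, 0, -0.01], [0, 0, -0.005]], "turn": [[0, 0, 0], [0, 0, 0], [0, 0, 0], [0, 0, 0], [0, 0, 0], [0, 0, 0], [0, 0, 0], [0, 0, 0], [0, 0, 0], [0, 0, 0]], "gripper": [1, 1, 1, 1, 1, 1, 1, 1, 1, 1]}}

```text
time: 13.95
tool_pos: [0.4476, -0.162, 0.183]
tool_rot: [3.141, -0.002, -0.138]
contact_force: [0.8, -0.1, -3.0]
opening: 0.0098
```

Run:
```python
from h import *
s=robot.observe();print(s['tool_pos'],s['tool_rot'],s['opening'],s['contact_force'],s['torque'],s['time'])
c=read_camera('side')
hsv=cv2.cvtColor(c['img'],cv2.COLOR_RGB2HSV)
c2=c['img'][100:300,200:420]
cv2.imwrite('pics/s3.png',cv2.resize(cv2.cvtColor(c2,cv2.COLOR_RGB2BGR),None,fx=2.5,fy=2.5,interpolation=2))
for r in nets.tip_of(c,'tray')[:3]: print(r['score'],r['pixel'])
p=s['tool_pos'];print(proj(c,[p-[0,0,.0585]]))
```

```text
[ 0.44764834 -0.16203209  0.18299082] [ 3.14085603e+00 -1.79197939e-03 -1.38000826e-01] 0.009767117918058425 [ 0.76366683 -0.11688301 -2.96780143] [-0.02027891 -0.08029602 -0.05211533] 13.95
0.8 [314.5, 182.1]
0.8 [287.8, 287.8]
0.71 [401.9, 231.7]
[[318.05933992 182.91220743]]
```

View pics/s3.png

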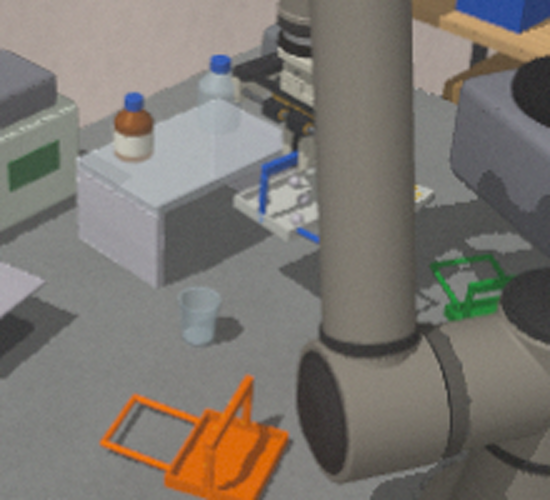

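The tray is off the bench and level, at (295,205) in the crop; the beaker and bottles are undisturbed. Carrying it around the riser corner.

Call:
{"api": "carry_out", "payload": {"translation": [[-0.0008, -0.006, 0], [-0.002, -0.014, 0], [-0.003, -0.022, 0], [-0.004, -0.028, 0], [-0.004, -0.03, 0], [-0.004, -0.03, 0], [-0.004, -0.03, 0], [-0.004, -0.028, 0], [-0.003, -0.02, 0], [-0.0017, -0.012, 0]], "turn": [[0, 0, 0], [0, 0, 0], [0, 0, 0], [0, 0, 0], [0, 0, 0], [0, 0, 0], [0, 0, 0], [0, 0, 0], [0, 0, 0], [0, 0, 0]], "gripper": [1, 1, 1, 1, 1, 1, 1, 1, 1, 1]}}

```text
time: 15.05
tool_pos: [0.4464, 0.0625, 0.1812]
tool_rot: [-3.141, 0.002, -0.136]
contact_force: [0.1, -0.2, -3.4]
opening: 0.0097
```

Call:
{"api": "carry_out", "payload": {"translation": [[0, 0, 0], [0, 0, 0], [0, 0, 0], [0, 0, 0], [0, 0, 0], [0, 0, 0], [0, 0, 0], [0, 0, 0]], "turn": [[0, 0, -0.02], [0, 0, -0.05], [0, 0, -0.08], [0, 0, -0.08], [0, 0, -0.06], [0, 0, -0.04], [0, 0, -0.011], [0, 0, 0]], "gripper": [1, 1, 1, 1, 1, 1, 1, 1]}}

```text
time: 15.85
tool_pos: [0.4474, 0.0596, 0.1816]
tool_rot: [3.141, 0.0, 0.202]
contact_force: [-0.5, 0.4, -3.0]
opening: 0.0096
```

Call:
{"api": "carry_out", "payload": {"translation": [[0.006, -0.0023, 0], [0.014, -0.0053, 0], [0.024, -0.009, 0], [0.033, -0.0125, 0], [0.04, -0.015, 0], [0.04, -0.015, 0], [0.036, -0.0135, 0], [0.026, -0.01, 0], [0.017, -0.0065, 0], [0.0087, -0.0035, 0]], "turn": [[0, 0, 0], [0, 0, 0], [0, 0, 0], [0, 0, 0], [0, 0, 0], [0, 0, 0], [0, 0, 0], [0, 0, 0], [0, 0, 0], [0, 0, 0]], "gripper": [1, 1, 1, 1, 1, 1, 1, 1, 1, 1]}}

```text
time: 16.85
tool_pos: [0.6696, 0.2015, 0.1803]
tool_rot: [-3.141, 0.001, 0.203]
contact_force: [0.4, 0.6, -2.2]
opening: 0.01
```

Call:
{"api": "carry_out", "payload": {"translation": [[0, 0, 0], [0, 0, 0], [0, 0, 0]], "turn": [[0, 0, 0], [0, 0, 0], [0, 0, 0]], "gripper": [1, 1, 1]}}

```text
time: 17.15
tool_pos: [0.668, 0.1999, 0.1816]
tool_rot: [3.141, 0.001, 0.203]
contact_force: [-0.5, 0.5, -3.9]
opening: 0.0094
```

Run:
```python
from h import *
s=robot.observe();print(s['tool_pos'],s['tool_rot'],s['opening'],s['contact_force'],s['time'])
cs=[read_camera(n) for n in ('side','wrist')]
c=cs[0]
P=np.array([s['tool_pos']-[0,0,.0585]]);print(proj(c,P),nets.tip_of(c,'tray')[:2])
a=cs[0]['img'][120:330,80:360];b=cs[1]['img'][::,::]
a=cv2.resize(a,(560,420),interpolation=2)
o=np.vstack([a,b]);cv2.imwrite('pics/p4.png',cv2.resize(cv2.cvtColor(o,cv2.COLOR_RGB2BGR),(400,600)))
```

```text
[0.66797243 0.19991233 0.18157997] [3.14139601e+00 6.60966777e-04 2.02639885e-01] 0.009447859101496233 [-0.53389022  0.53190915 -3.88826236] 17.15
[[181.78475452 201.09352192]] [{'pixel': [289.0, 286.9], 'score': 0.93}, {'pixel': [179.3, 199.4], 'score': 0.84}]
```

View pics/p4.png

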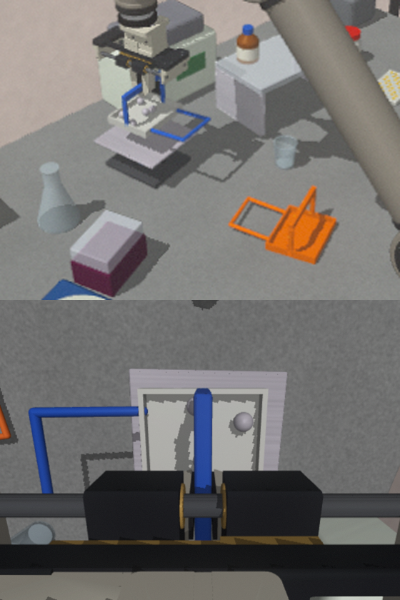

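The side view shows the tray level above the plate. The wrist view shows the plate's far edge, from about (183,101) to (402,104) in full-resolution pixels, squared with the tray. I'll use that to check the centring.

Run:
```python
from h import *
s=robot.observe()
c=read_camera('wrist')
g=cv2.cvtColor(c['img'],cv2.COLOR_RGB2GRAY).astype(int)
for r in (108,116,130,150):
    d=np.abs(g[r,2:]-g[r,:-2]); print(r,[(i+1,g[r,i],g[r,i+2]) for i in np.nonzero(d>25)[0] if 160<i<420])
for q in (200,240,300,340,390):
    d=np.abs(g[2:,q]-g[:-2,q]); print('col',q,[i+1 for i in np.nonzero(d>25)[0] if 80<i<130])
yaw=.2026;R=np.array([[np.cos(yaw),np.sin(yaw)],[-np.sin(yaw),np.cos(yaw)]])
for z in (.06,.07,.08):
  for p in ((183,101),(402,104)): print(z,p,R@(at_z(c,p,z)[:2]-s['tool_pos'][:2]))
```

```text
108 [(np.int64(181), np.int64(109), np.int64(154)), (np.int64(182), np.int64(130), np.int64(160)), (np.int64(400), np.int64(149), np.int64(120)), (np.int64(401), np.int64(139), np.int64(112))]
116 [(np.int64(181), np.int64(101), np.int64(146)), (np.int64(182), np.int64(118), np.int64(155)), (np.int64(400), np.int64(146), np.int64(116))]
130 [(np.int64(182), np.int64(108), np.int64(150)), (np.int64(183), np.int64(124), np.int64(158)), (np.int64(271), np.int64(179), np.int64(111)), (np.int64(272), np.int64(168), np.int64(64)), (np.int64(273), np.int64(111), np.int64(55)), (np.int64(294), np.int64(57), np.int64(97)), (np.int64(295), np.int64(63), np.int64(160)), (np.int64(296), np.int64(97), np.int64(177)), (np.int64(398), np.int64(154), np.int64(109)), (np.int64(399), np.int64(141), np.int64(109))]
150 [(np.int64(192), np.int64(67), np.int64(108)), (np.int64(193), np.int64(69), np.int64(161)), (np.int64(194), np.int64(108), np.int64(176)), (np.int64(200), np.int64(177), np.int64(114)), (np.int64(201), np.int64(160), np.int64(80)), (np.int64(202), np.int64(114), np.int64(65)), (np.int64
[... 620 characters left out ...]
5), np.int64(105)), (np.int64(366), np.int64(76), np.int64(162)), (np.int64(367), np.int64(105), np.int64(178)), (np.int64(396), np.int64(151), np.int64(118)), (np.int64(397), np.int64(142), np.int64(111))]
col 200 [np.int64(96), np.int64(97), np.int64(124)]
col 240 [np.int64(97), np.int64(98), np.int64(124)]
col 300 [np.int64(98), np.int64(99), np.int64(124)]
col 340 [np.int64(99), np.int64(100), np.int64(124)]
col 390 [np.int64(100), np.int64(101)]
0.06 (183, 101) [-0.07538678  0.07473689]
0.06 (402, 104) [0.08916266 0.07244213]
0.07 (183, 101) [-0.0726986   0.07452896]
0.07 (402, 104) [0.08598296 0.07231604]
0.08 (183, 101) [-0.07001041  0.07432104]
0.08 (402, 104) [0.08280327 0.07218994]
```

Call:
{"api": "carry_out", "payload": {"translation": [[0, 0, 0], [0.003, 0, 0], [0.0035, 0, 0.004], [0, 0, 0.01], [0, 0, 0.012], [0, 0, 0.01], [0, 0, 0.006], [0, 0, 0.003], [0, 0, 0], [0, 0, 0]], "turn": [[0, 0, 0.015], [0, 0, 0], [0, 0, 0], [0, 0, 0], [0, 0, 0], [0, 0, 0], [0, 0, 0], [0, 0, 0], [0, 0, 0], [0, 0, 0]], "gripper": [1, 1, 1, 1, 1, 1, 1, 1, 1, 1]}}

```text
time: 18.35
tool_pos: [0.6751, 0.2015, 0.1372]
tool_rot: [3.142, -0.001, 0.188]
contact_force: [-0.1, -0.4, -2.8]
opening: 0.0098
```

Run:
```python
from h import *
s=robot.observe();print(s['tool_pos'],s['tool_rot'],s['contact_force'],s['time'])
c=read_camera('wrist')
g=cv2.cvtColor(c['img'],cv2.COLOR_RGB2GRAY).astype(int)
L=[];
for q in (200,240,300,340,380):
    d=np.abs(g[2:,q]-g[:-2,q]); print('col',q,[(i+1,d[i]) for i in np.nonzero(d>20)[0] if 60<i<150])
for r in range(100,150,12):
    d=g[r,2:]-g[r,:-2]; print(r,[(i+1,d[i]) for i in np.nonzero(abs(d)>22)[0] if 150<i<430])
np.save('pics/w5',c,allow_pickle=True);save(c,'w5.png')
```

```text
[0.67507317 0.20151792 0.13718326] [ 3.14151450e+00 -9.16792412e-04  1.87998870e-01] [-0.14733997 -0.39877765 -2.75132353] 18.35
col 200 [(np.int64(95), np.int64(27)), (np.int64(96), np.int64(44)), (np.int64(124), np.int64(40)), (np.int64(131), np.int64(65)), (np.int64(132), np.int64(49))]
col 240 [(np.int64(96), np.int64(41)), (np.int64(97), np.int64(22)), (np.int64(124), np.int64(34)), (np.int64(131), np.int64(66)), (np.int64(132), np.int64(49)), (np.int64(140), np.int64(29)), (np.int64(141), np.int64(63)), (np.int64(142), np.int64(40))]
col 300 [(np.int64(96), np.int64(42)), (np.int64(97), np.int64(29)), (np.int64(124), np.int64(37)), (np.int64(131), np.int64(63)), (np.int64(132), np.int64(50)), (np.int64(140), np.int64(30)), (np.int64(141), np.int64(63)), (np.int64(142), np.int64(38))]
col 340 [(np.int64(96), np.int64(30)), (np.int64(97), np.int64(27)), (np.int64(124), np.int64(34)), (np.int64(131), np.int64(62)), (np.int64(132), np.int64(49)), (np.int64(140), np.int64(40)), (np.int64(141), np.int64(57)), (np.int64(142), np.int64(27))]
col 380 [(np.int64(96), np.int64(21)), (np.i
[... 1120 characters left out ...]
9)), (np.int64(199), np.int64(-24)), (np.int64(200), np.int64(-66)), (np.int64(201), np.int64(-63)), (np.int64(204), np.int64(51)), (np.int64(205), np.int64(80)), (np.int64(206), np.int64(39)), (np.int64(261), np.int64(-55)), (np.int64(262), np.int64(-85)), (np.int64(263), np.int64(-36)), (np.int64(270), np.int64(-31)), (np.int64(271), np.int64(-24)), (np.int64(296), np.int64(57)), (np.int64(297), np.int64(101)), (np.int64(298), np.int64(52)), (np.int64(355), np.int64(-37)), (np.int64(359), np.int64(-25)), (np.int64(362), np.int64(-34)), (np.int64(365), np.int64(23)), (np.int64(366), np.int64(83)), (np.int64(367), np.int64(77)), (np.int64(374), np.int64(-26)), (np.int64(407), np.int64(-30))]
```

View pics/w5.png

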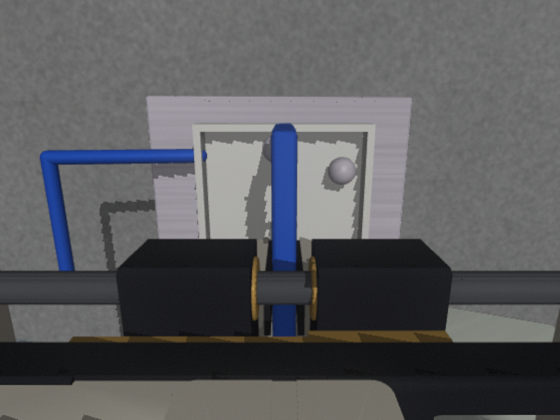

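The view shows the plate's far edge level, from (148,97) to (410,97), with the tray rim at 194–375 parallel to it. Computing the remaining offset.

Run:
```python
from h import *
c=np.load('pics/w5.npy',allow_pickle=True).item()
t=np.array([.67507,.20152]);yaw=.188;R=np.array([[np.cos(yaw),np.sin(yaw)],[-np.sin(yaw),np.cos(yaw)]])
for z in (.065,.07,.075):
  print(z,[np.round(R@(at_z(c,p,z)[:2]-t),4) for p in ((149,97),(411,96.5))])
print('tray far rim',[np.round(R@(at_z(c,p,.137-.0585+.016)[:2]-t),4) for p in ((194,124.5),(375,124.5))])
```

```text
0.065 [array([-0.0827,  0.0761]), array([0.0785, 0.0763])]
0.07 [array([-0.0809,  0.0759]), array([0.0768, 0.0761])]
0.075 [array([-0.0791,  0.0758]), array([0.0751, 0.0759])]
tray far rim [array([-0.0489,  0.0607]), array([0.0501, 0.0606])]
```

Call:
{"api": "carry_out", "payload": {"translation": [[-0.0025, 0, 0.002], [0, 0, 0.002], [0, 0, 0.002], [0, 0, 0.001], [0, 0, 0.001], [0, 0, 0], [0, 0, 0]], "turn": [[0, 0, 0], [0, 0, 0], [0, 0, 0], [0, 0, 0], [0, 0, 0], [0, 0, 0], [0, 0, 0]], "gripper": [1, 1, 1, 1, 1, 1, 1]}}

```text
time: 19.1
tool_pos: [0.6723, 0.201, 0.129]
tool_rot: [3.141, -0.0, 0.188]
contact_force: [-2.6, -1.1, 0.8]
opening: 0.0097
```

Call:
{"api": "carry_out", "payload": {"translation": [[0, 0, 0.001], [0, 0, 0.001], [0, 0, 0], [0, 0, 0]], "turn": [[0, 0, 0], [0, 0, 0], [0, 0, 0], [0, 0, 0]], "gripper": [1, 1, 1, 1]}}

```text
time: 19.5
tool_pos: [0.6723, 0.201, 0.127]
tool_rot: [3.141, -0.0, 0.188]
contact_force: [-3.2, -0.9, 2.6]
opening: 0.0099
```

Call:
{"api": "carry_out", "payload": {"translation": [[0, 0, 0.001], [0, 0, 0.001], [0, 0, 0], [0, 0, 0]], "turn": [[0, 0, 0], [0, 0, 0], [0, 0, 0], [0, 0, 0]], "gripper": [1, 1, 1, 1]}}

```text
time: 19.9
tool_pos: [0.6723, 0.201, 0.1252]
tool_rot: [3.141, -0.0, 0.188]
contact_force: [-5.5, -0.2, 5.7]
opening: 0.0096
```

Call:
{"api": "carry_out", "payload": {"translation": [[0, 0, 0.001], [0, 0, 0], [0, 0, 0]], "turn": [[0, 0, 0], [0, 0, 0], [0, 0, 0]], "gripper": [1, 1, 1]}}

```text
time: 20.2
tool_pos: [0.6723, 0.201, 0.1251]
tool_rot: [3.141, -0.001, 0.188]
contact_force: [-7.1, -1.6, 10.2]
opening: 0.0098
```

Contact came at about TCP z 0.131 (plate top about 0.072). It is pressed a bit past the tray's weight, so I'm easing up before release.

Call:
{"api": "carry_out", "payload": {"translation": [[0, 0, -0.001], [0, 0, -0.001], [0, 0, -0.001], [0, 0, 0], [0, 0, 0]], "turn": [[0, 0, 0], [0, 0, 0], [0, 0, 0], [0, 0, 0], [0, 0, 0]], "gripper": [1, 1, 1, 1, 1]}}

```text
time: 20.7
tool_pos: [0.6723, 0.201, 0.1266]
tool_rot: [3.142, 0.0, 0.188]
contact_force: [-4.3, -0.9, 3.2]
opening: 0.01
```

Call:
{"api": "carry_out", "payload": {"translation": [[0, 0, -0.001], [0, 0, -0.001], [0, 0, 0], [0, 0, 0]], "turn": [[0, 0, 0], [0, 0, 0], [0, 0, 0], [0, 0, 0]], "gripper": [1, 1, 1, 1]}}

```text
time: 21.1
tool_pos: [0.6723, 0.201, 0.1284]
tool_rot: [3.142, 0.0, 0.188]
contact_force: [-2.1, -1.5, 0.5]
opening: 0.0097
```

Run:
```python
from h import *
s=robot.observe();print(s['tool_pos'],s['tool_rot'],s['contact_force'],s['torque'],s['time'])
c=read_camera('wrist');save(c,'w6.png');np.save('pics/w6',c,allow_pickle=True)
```

```text
[0.67234159 0.20097172 0.12838469] [3.14152275e+00 2.21273429e-04 1.87986630e-01] [-2.07666167 -1.54304693  0.53656272] [-0.12304333  0.31084101  0.05611878] 21.1
```

View pics/w6.png

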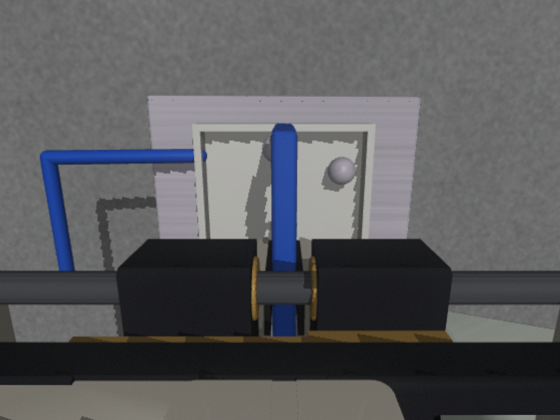

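The tray sits centred on the plate: rim columns 194–375 inside plate columns 150–418, edges parallel. The plate carries its weight, so I'm releasing.

Call:
{"api": "carry_out", "payload": {"translation": [[0, 0, 0], [0, 0, 0], [0, 0, 0], [0, 0, 0], [0, 0, 0], [0, 0, 0], [0, 0, 0]], "turn": [[0, 0, 0], [0, 0, 0], [0, 0, 0], [0, 0, 0], [0, 0, 0], [0, 0, 0], [0, 0, 0]], "gripper": [0.75, 0.7, 0.6, 0.4, 0.2, 0.2, 0.2], "squeeze": 5}}

```text
time: 21.85
tool_pos: [0.6724, 0.201, 0.1287]
tool_rot: [3.141, -0.0, 0.188]
contact_force: [0.9, 0.7, 0.3]
opening: 0.0368
```

Call:
{"api": "carry_out", "payload": {"translation": [[0, 0, -0.005], [0, 0, -0.015], [0, 0, -0.02], [0, 0, -0.03], [0, 0, -0.03], [0, 0, -0.02], [0, 0, 0], [0, 0, 0], [0, 0, 0], [0, 0, 0]], "turn": [[0, 0, 0], [0, 0, 0], [0, 0, 0], [0, 0, 0], [0, 0, 0], [0, 0, 0], [0, 0, 0], [0, 0, 0], [0, 0, 0], [0, 0, 0]], "gripper": [0.2, 0.2, 0.2, 0.2, 0.2, 0.2, 0.2, 0.2, 0.2, 0.2]}}

```text
time: 22.85
tool_pos: [0.6718, 0.2008, 0.2469]
tool_rot: [3.141, 0.003, 0.188]
contact_force: [-0.0, -0.4, 0.3]
opening: 0.0367
```

Run:
```python
from h import *
s=robot.observe();print(s['tool_pos'],s['contact_force'],s['opening'],s['time'])
cs=[read_camera(n) for n in ('side','wrist')]
for c in cs:
  for i in range(1,2): print([ (round(r['score'],2),np.round(r['pixel'])) for r in nets.tip_of(c,'ball1_center')])
a=cv2.resize(cs[0]['img'][120:330,80:360],(560,420),interpolation=2)
cv2.imwrite('pics/p7.png',cv2.resize(cv2.cvtColor(np.vstack([a,cs[1]['img']]),cv2.COLOR_RGB2BGR),(400,600)))
```

```text
[0.67180668 0.20083859 0.2468589 ] [-0.03020114 -0.40647668  0.32692178] 0.03666415700446974 22.85
[(0.55, array([188., 208.]))]
[(0.39, array([280., 201.]))]
```

View pics/p7.png

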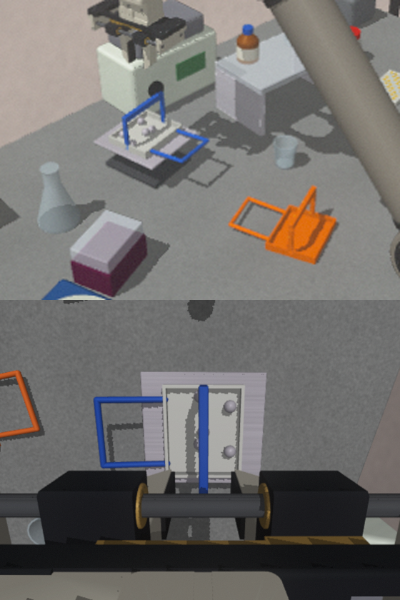

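The tray stands level and centred on the plate: tray columns 162–245 within plate columns 141–267, edges parallel. The gripper is clear.

```bash
python3 -c "
from cell import robot
print(robot.hand_in())"
```

```text
the job is handed in; nothing more can be done
None
```

The tray is on the lift's plate and the job is handed in, at about 23 s of the 67 s allowed. I pulled it out by its loop, lifted it by the blue bar, carried it around the riser corner and lowered it until I felt the plate. I eased up until the plate carried its weight, then let go.

- **Position:** In the last pictures the tray stands level and centred to within a few millimetres, squared with the plate, with the gripper about 12 cm clear.
- **Bystanders:** The bottles, beaker and tip box I could see looked undisturbed. I did not re-measure the others at the end.
- **Balls:** All five were in the tray just before the lift. The last wrist picture showed only two plainly, with the others hidden by the bar or outside the view, so I did not recount all five.
- **Forces:** While feeling for the plate I briefly pressed the tray with about 13 N, under the 35 N limit. A sideways reading of up to 7 N, whose cause I did not find, fell as I eased up and was gone on release.

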